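Weigh a jar of filler on the beam scale

TASK

Weigh the green-lidded jar of filler on the blue beam scale: while the beam is still arrested, set the jar upright on the empty pan without dropping it. Only then swing the red-handled arrest lever fully over to free the beam, keep clear of the jar and pans until the beam has stood still for a second so that it can be read, and swing the lever fully back to arrest the beam, leaving the jar on its pan. Leave the brass weight on its pan and the other two jars where they are.

Things in the scene. Friction and masses are not known exactly. Their poses are not given: they have to be found in the camera images.
- scale: Fixed blue beam scale, base 140 (x) by 400 (y) by 35 mm high; origin under the base's centre. The beam lies along its y: empty load pan at -y, pan with brass weight at +y. Pillar plates and a white reading plate in the middle, top at 170 mm, reach 29 mm to either side in x. The arrest lever stands in the middle of its -x side (towards the robot).
- load_pan_top (a point): Centre of the floor of the empty steel load pan, 149 mm above the table when arrested. The floor is 53 mm in radius inside a rim 6 mm high and 60 mm in outer radius. The pan stays level and rises or sinks up to 17 mm as the beam tilts.
- weight_pan_top (a point): Centre of the floor of the other, equal pan, on which the brass weight stands; 310 mm from the load pan.
- load_pan: The empty load pan itself (part of the scale, hung on the beam end); origin on its pivot 34 mm below the pan floor.
- weight_pan: The pan under the brass weight; origin on its pivot 34 mm below the pan floor.
- beam (a joint): Tilt of the aluminium beam about the scale's x axis, rad: 0 level, positive = load pan sinks, stops at -0.11 and 0.11. Arrested it is held level. Free, with the jar on, it swings and settles within about 2 s somewhere between -0.1 and 0.1 according to the jar's hidden weight.
- arrest_lever (a joint): Lever angle, rad: 0 (start, at its stop) = arrested, posts lifted under both beam arms, lever leaning 0.5 rad to the scale's +y; 1.0 (other stop) = beam free, lever leaning 0.5 rad to the scale's -y. Turns about the scale's x, stays where left (friction), takes about 2 N at the handle. A linkage sinks the posts 13 mm over the swing.
- lever_grip (a point): Point to take the lever: on the axis of its red round handle, 16 mm thick, 66 mm long along the scale's x, 95 mm from the hinge axis. The handle sticks out towards the robot from the end of a 10 mm steel stem that stands 35 mm to +x of this point; beneath the grip point there is free room down to the base.
- lever_hinge (a point): Point on the lever's hinge axis (45 mm above the table, fixed) in the swing plane of lever_grip: lever_grip turns about it in the scale's y-z plane.
- green_jar: White jar with a green label band and green screw lid, to be weighed: body 52 mm in diameter up to 74 mm, lid 48 mm in diameter from 78 to 96 mm (the top). Loose, about 0.24 to 0.37 kg, origin at the centre of its underside.
- red_jar: Same jar with brown label and red lid; leave alone. Origin at the centre of its underside.
- black_jar: Same jar with grey label and black lid; leave alone. Origin at the centre of its underside.
- brass_weight: Loose brass weight, 52 mm in diameter and 68 mm high, 0.30 kg, standing on the weight pan; leave it there. Origin at the centre of its underside.

How it is judged (in metres and radians):
On the way, in this order (a step that is already met when the one before it is completed fails the run):
1. the green-lidded jar stands upright and let go on the load pan while the beam is still arrested (horizontal distance between green_jar and load_pan_top below 0.03 m and distance between green_jar and load_pan_top below 0.032 m and angle between green_jar's own z axis and vertical below 0.1 rad and contact force between each of the arm, the fingers and green_jar below 0.1 N and value of joint arrest_lever below 0.15 rad), for 0.2 s.
2. the arrest lever is fully over (above 0.85 rad) and the freed beam has stood still for a second with the jar on and the robot touching neither jar nor pans (value of joint arrest_lever above 0.85 rad and velocity of joint beam between -0.04 and 0.04 rad/s and horizontal distance between green_jar and load_pan_top below 0.035 m and contact force between each of the fingers, the arm and green_jar below 0.1 N and contact force between each of the fingers, the arm and load_pan below 0.1 N and contact force between each of the fingers, the arm and weight_pan below 0.1 N), for 1 s.
At the end, for the whole second after the job is handed in: Arrest lever back within 0.15 rad of its arrested stop, beam level within 0.03 rad, the green-lidded jar upright and at rest on the load pan (within 35 mm of its centre), the brass weight upright on its own pan (value of joint arrest_lever below 0.15 rad and value of joint beam between -0.03 and 0.03 rad and horizontal distance between green_jar and load_pan_top below 0.035 m and distance between green_jar and load_pan_top below 0.037 m and angle between each of green_jar, brass_weight's own z axis and vertical below 0.1 rad and linear speed of green_jar below 0.02 m/s and horizontal distance between brass_weight and weight_pan_top below 0.035 m); the robot touches nothing.
It fails at once if the beam is freed (lever above 0.3 rad) while the jar is not on the load pan (value of joint arrest_lever above 0.3 rad and distance between green_jar and load_pan_top above 0.045 m).
It fails at once if the jar is dropped (falls faster than 0.6 m/s out of the fingers) (linear speed of green_jar above 0.6 m/s and contact force between the fingers and green_jar below 0.1 N).
It fails at once if another jar is moved more than 30 mm (distance of any of red_jar, black_jar from where it was at the start of the episode above 0.03 m).
It fails at once if the brass weight leaves its pan or tips (horizontal distance between brass_weight and weight_pan_top above 0.045 m or angle between brass_weight's own z axis and vertical above 0.4 rad).
It also fails if it takes over 72 s, if anything falls off the work surface, if the arm or the gripper's body presses on something with over 40 N, if the wrist force passes 120 N, or if a joint passes its speed limit or range.

ROBOT

A 6-joint arm with a two-finger parallel gripper is mounted at the origin on the work surface. World frame = base frame: x ahead of the robot, y to its left, z up, the work surface at z = 0. Lengths are in mm, angles in rad, forces in N, time in s.
With the tool pointing down it reaches from about 300 to 775 mm from the base axis. Payload 14.6 kg.
Tool frame: the origin (TCP) lies at the very end of the fingers, on their centre line; the grasp point (between the pads) lies 19 mm behind it; z points along the fingers, y is the line along which they close (so a half turn about z gives the same grasp; the last joint's range is limited). The gripper opens to 94 mm and grips with 3 to 60 N. Pads are 16 mm wide; open, the fingers measure 119 mm over their backs; the gripper's body (75 mm by 177 mm) begins 78 mm behind the grasp point.
Start: joints at [1.069, 0.3, 1.521, -0, 1.321, -0.067], TCP at [231.672, 498.816, 205.446] pointing down, gripper open.
Joint ranges: [-3.03, 3.03], [-0.79, 2.21], [0.23, 2.52], [-1.04, 4.18], [0, 3.07], [-2.55, 2.55]. Speed limits (rad/s): [2.22, 2.22, 2.57, 3.14, 3.14, 3.14].

INTERFACE

Orientations are given as [roll, pitch, yaw] about the fixed x, y, z axes, in that order (R = Rz(yaw) Ry(pitch) Rx(roll)).
In Python, from cell import manip gives the robot as it stands.
- The arm moves only by the tool servo_tool, never from a script. Its argument "rows" is a list of rows, each a list of 7 numbers: the turn, a rotation vector about the world's x, y, z in degrees, then the shift along the world's x, y, z in mm, then the closure, from 0 (fully open) to 1 (shut). In form: [[rx, ry, rz, dx, dy, dz, fingers], ...]. A call has 1 to 20 rows; each row shifts and turns the commanded pose from where the row before left it; what a row does not reach is not made up. A row lasts 1/8 s, in which the tool goes at most 62.5 mm and 10.7 degrees, less where a joint would pass 70% of its speed; a pose out of reach is approached as far as the arm can. A call with a gripper value outside its range is refused whole. The fingers move at their own pace and stop on an object; "grip_force" is the grip in N (left out, the last holds). Time passes only in rows, so rows that do not move let the fingers close. It gives the time, the measured TCP pose, the force, the opening and the grip force at its end, in the units of the state.
- manip.read_state(): the state, without advancing time (a new reading comes with each control period).
- manip.camera(name): name is "scene" or "top"; returns the picture (480x640x3 uint8, red, green, blue); there is no depth.
- manip.camera_info(name): a dict with "fx", "fy", "cx", "cy" (pixels), "position" and "rotation" of the camera in the world. Camera axes: x right, y down, z forward; pixel columns grow to the right and rows downward; lengths in mm; the calibration is good to about 2 mm. A picture is of the moment at which its call begins. camera_info takes no time and is no camera call.
- manip.sign_off(): hands the job in; it is judged then, once.
The state is a dict: "clock": time; "joints": joint angles; "qd": joint speeds; "effort": joint torques, N m; "eef_pos": TCP position; "eef_rot": TCP orientation; "wrist_force": force on the tool from outside, world axes, zero at the start; "moment": the same for the moment, N m; "finger_gap": finger opening in mm; "finger_force": force on a finger pad.
Only numpy, scipy, OpenCV 4.12 (cv2) and the standard library are available. Lean on these libraries where they do the work, as an engineer would, in place of code of your own. Each camera call takes 0.05 s, during which the arm holds its last target. There are 200 camera calls.

## Working session

There is one attempt and no reset: what is moved stays moved. The work goes in short steps, Python scripts to look and compute and a tool call to move; the robot and the scene stay as the last step left them, time stands still between calls to the robot, and variables do not carry over. Pictures are saved under pics/ and viewed, at most 10 in all, crops included, and the job is handed in when it is done.

Besides the shell and the picture viewer there is one more tool, called by a JSON object that holds its "fn" and its "kwargs", one argument or row to a line. servo_tool: Moves the arm, as the interface text tells. Its arguments: {"type":"object","properties":{"rows":{"type":"array","items":{"type":"array","items":{"type":"number"}}},"grip_force":{"type":"number"}},"required":["rows"]}

```bash
mkdir -p pics; python3 - <<'E'
from cell import manip
import cv2
for n in("scene","top"):
    im=manip.camera(n); cv2.imwrite(f"pics/{n}0.png",im[:,:,::-1]); print(n,manip.camera_info(n))
print(manip.read_state())
E
```

```text
scene {'fx': 483.83732245956963, 'fy': 483.83732245956963, 'cx': 326.4447326258121, 'cy': 243.87911790727082, 'position': array([ 897.48837463, -495.2922126 ,  715.52974554]), 'rotation': array([-2.36091602,  0.0222734 ,  0.7012244 ])}
top {'fx': 433.9985170027817, 'fy': 433.9985170027817, 'cx': 314.5308985608958, 'cy': 240.48370940843463, 'position': array([ 345.44023302,  -61.29664802, 1040.95489892]), 'rotation': array([-2.96736296,  0.01460746, -1.56361149])}
{'clock': 0.1, 'joints': array([ 1.06941316e+00,  3.00418323e-01,  1.52154964e+00,  8.60782631e-06,
        1.32069997e+00, -6.66065768e-02]), 'qd': array([-0.00070135, -0.0025523 , -0.00291277,  0.00063658,  0.00135263,
       -0.00115704]), 'effort': array([ 3.26100366e-03, -5.32640612e+01, -3.53286624e+01,  7.10296654e-02,
        2.35092145e-02, -8.70441954e-05]), 'eef_pos': array([231.54825813, 498.6097079 , 204.928581  ]), 'eef_rot': array([-3.14052032e+00, -7.98866666e-05,  2.70681389e+00]), 'wrist_force': array([-0.5777444 ,  0.03804304,  1.16290169]), 'moment': array([ 0.04539422, -0.06616006, -0.01630388]), 'finger_force': 0.0, 'finger_gap': 94.22327466162744}
```

View pics/scene0.png

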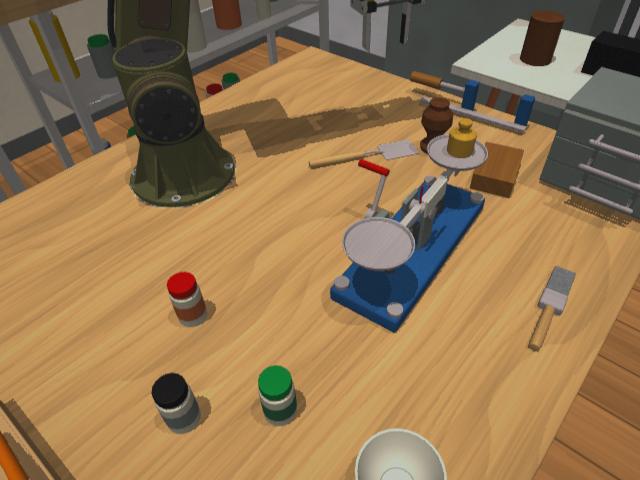

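View pics/top0.png

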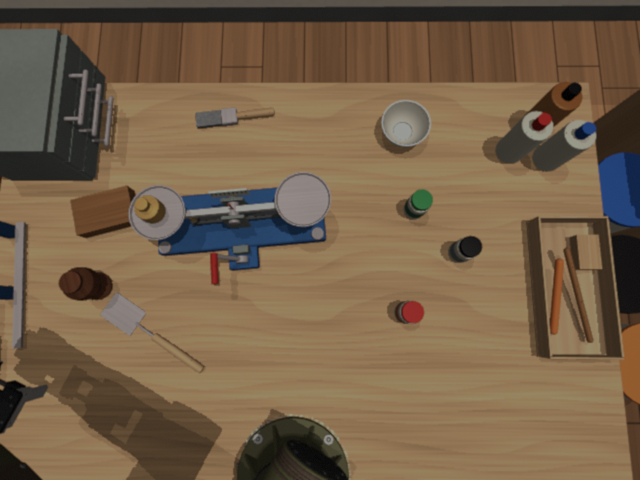

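The scene view shows the green jar at about (277,385), the load pan at (380,243) and the red handle at (374,167). In the top view the same things are at (420,200), (302,200) and (214,268), with the weight pan at (158,213).

```bash
cat > h.py <<'E'
from cell import manip
import cv2, numpy as np
from scipy.spatial.transform import Rotation as R
C={n:manip.camera_info(n) for n in("scene","top")}
def Rm(n): return R.from_euler('xyz',C[n]['rotation']).as_matrix()
def ray(n,uv):
    c=C[n]; d=Rm(n)@[(uv[0]-c['cx'])/c['fx'],(uv[1]-c['cy'])/c['fy'],1]; return c['position'],d/np.linalg.norm(d)
def plane(n,uv,z):
    p,d=ray(n,uv); return p+d*(z-p[2])/d[2]
def tri(a,b):
    (p,d),(q,e)=ray("scene",a),ray("top",b)
    s=np.linalg.lstsq(np.c_[d,-e],q-p,rcond=None)[0]; A=p+d*s[0];B=q+e*s[1]; return (A+B)/2,np.linalg.norm(A-B)
def blob(im,lo,hi,near,rad=60):
    hsv=cv2.cvtColor(im,cv2.COLOR_RGB2HSV); m=cv2.inRange(hsv,np.array(lo),np.array(hi))
    k=np.zeros_like(m); cv2.circle(k,near,rad,255,-1); m&=k
    cs,_=cv2.findContours(m,cv2.RETR_EXTERNAL,cv2.CHAIN_APPROX_NONE); return max(cs,key=cv2.contourArea)
E
python3 - <<'E'
from h import *
ims={n:manip.camera(n) for n in C}
for n in C:
    print(n,Rm(n)[:,2])
def pts(n,c,z): return np.array([plane(n,p[0].astype(float),z)[:2] for p in c])
def circ(P): 
    return cv2.minEnclosingCircle(P.astype(np.float32))
# lids: bright top faces
for nm,lo,hi,sc,tp in [("green",(55,120,90),(80,255,255),(276,380),(421,200)),("red",(0,180,110),(8,255,255),(183,285),(411,312)),("handle",(0,180,60),(8,255,255),(374,167),(214,268))]:
    for n,k in(("scene",sc),("top",tp)):
        c=blob(ims[n],lo,hi,k,25); 
        (cx,cy),(w,h),a=cv2.minAreaRect(c)
        print(nm,n,cv2.contourArea(c),np.round([cx,cy,w,h,a],1), 'bbox',cv2.boundingRect(c))
        z=96 if nm!="handle" else 128
        print('  plane',plane(n,(cx,cy),z).round(1),'circ',circ(pts(n,c,z)))
# pans
for nm,sc,tp in[("load",(379,243),(302,200)),("weight",(458,153),(158,213))]:
    q=[]
    for n,k in(("scene",sc),("top",tp)):
        c=blob(ims[n],(0,0,120),(179,50,255),k,36)
        e=cv2.fitEllipse(cv2.convexHull(c)); P=pts(n,c,155)
        print(nm,n,np.round(e[0]+e[1],1),circ(P),plane(n,e[0],155).round(1)); q.append(e[0])
    print(tri(*q))
E
```

```text
scene [-0.4661228   0.52750207 -0.71026129]
top [ 0.17324171  0.0156309  -0.98475529]
green scene 718.0 [274.  380.5  29.   31.8  45. ] bbox (258, 366, 33, 30)
  plane [ 608.5 -289.3   96. ] circ ((608.339599609375, -288.6173400878906), 23.339929580688477)
green top 254.5 [422. 199.  18.  18.  90.] bbox (413, 190, 19, 19)
  plane [ 607.2 -286.4   96. ] circ ((606.8992309570312, -285.8870544433594), 21.464508056640625)
red scene 441.5 [180.5 282.5  21.   27.   90. ] bbox (167, 272, 28, 22)
  plane [ 358.5 -259.8   96. ] circ ((357.7767333984375, -259.588623046875), 23.858064651489258)
red top 299.5 [412.5 311.5  19.   19.   90. ] bbox (403, 302, 20, 20)
  plane [ 358.2 -257.3   96. ] circ ((357.89483642578125, -256.8347473144531), 22.066728591918945)
handle scene 194.0 [373.3 167.2  31.7   7.4  20.6] bbox (358, 159, 31, 17)
  plane [444.7 167.3 128. ] circ ((443.28985595703125, 167.48886108398438), 36.95670700073242)
handle top 145.0 [214.  268.5  29.    6.   90. ] bbox (211, 254, 7, 30)
  plane [444.8 165.8 128. ] circ ((444.95623779296875, 166.94692993164062), 31.55563735961914)
load scene [379.1 238.9  60.8  72.1] ((583.8043212890625, -12.343897819519043), 71.02487182617188) [589.6 -15.8 155. ]
load top [302.6 199.9  50.2  50.7] ((587.99365234375, -21.715316772460938), 55.508548736572266) [588.2 -21.5 155. ]
(array([589.38519507, -19.89541956, 157.20561032]), np.float64(4.916591724164108))
weight scene [457.1 150.9  32.9  61. ] ((562.2615356445312, 286.3851318359375), 59.64472579956055) [564.2 284.  155. ]
weight top [157.7 212.8  48.9  52.3] ((559.3927001953125, 283.29541015625), 55.25709915161133) [559.  283.8 155. ]
(array([561.30958267, 286.46270805, 151.68785013]), np.float64(3.8007212947604447))
```

{"fn": "servo_tool", "kwargs": {
  "rows": [
    [0,0,0,0,0,50,0],
    [0,0,0,0,0,45,0],
    [0,0,1.7,21,-43.7,0,0],
    [0,0,1.7,21,-43.7,0,0],
    [0,0,1.7,21,-43.7,0,0],
    [0,0,1.7,21,-43.7,0,0],
    [0,0,1.7,21,-43.7,0,0],
    [0,0,1.7,21,-43.7,0,0],
    [0,0,1.7,21,-43.7,0,0],
    [0,0,1.7,21,-43.7,0,0],
    [0,0,1.7,21,-43.7,0,0],
    [0,0,1.7,21,-43.7,0,0],
    [0,0,1.7,21,-43.7,0,0],
    [0,0,1.7,21,-43.7,0,0],
    [0,0,1.7,21,-43.7,0,0],
    [0,0,1.7,21,-43.7,0,0],
    [0,0,1.7,21,-43.7,0,0],
    [0,0,1.7,21,-43.7,0,0],
    [0,0,1.7,21,-43.7,0,0],
    [0,0,1.7,21,-43.7,0,0]
  ],
  "grip_force": 25
}}

```text
clock: 2.7
eef_pos: [610.1, -289.2, 300.2]
eef_rot: [3.141, -0.0, -3.041]
wrist_force: [0.2, 1.4, -0.0]
finger_gap: 94.1
finger_force: 0.0
```

{"fn": "servo_tool", "kwargs": {
  "rows": [
    [0,0,0,-2,2,-40,0],
    [0,0,0,0,0,-40,0],
    [0,0,0,0,0,-40,0],
    [0,0,0,0,0,-40,0],
    [0,0,0,0,0,-35,0],
    [0,0,0,0,0,-30,0],
    [0,0,0,0,0,-20,0],
    [0,0,0,0,0,-10,0],
    [0,0,0,0,0,0,0.5],
    [0,0,0,0,0,0,0.6],
    [0,0,0,0,0,0,0.7],
    [0,0,0,0,0,0,0.7],
    [0,0,0,0,0,0,0.7],
    [0,0,0,0,0,0,0.7],
    [0,0,0,0,0,0,0.7]
  ]
}}

```text
clock: 4.58
eef_pos: [607.9, -286.1, 45.9]
eef_rot: [-3.141, 0.001, -3.042]
wrist_force: [0.1, -3.5, 5.1]
finger_gap: 51.5
finger_force: 25.0
```

{"fn": "servo_tool", "kwargs": {
  "rows": [
    [0,0,0,0,0,15,0.7],
    [0,0,0,0,0,35,0.7],
    [0,0,0,0,0,45,0.7],
    [0,0,0,0,0,45,0.7],
    [0,0,0,0,0,45,0.7],
    [0,0,0,0,0,40,0.7],
    [0,0,0,-1,14,15,0.7],
    [0,0,0,-3,40,0,0.7],
    [0,0,0,-3,40,0,0.7],
    [0,0,0,-3,40,0,0.7],
    [0,0,0,-3,40,0,0.7],
    [0,0,0,-3,40,0,0.7],
    [0,0,0,-2,35,0,0.7],
    [0,0,0,-1,15,0,0.7],
    [0,0,0,0,0,0,0.7],
    [0,0,0,0,0,0,0.7]
  ]
}}

```text
clock: 6.58
eef_pos: [588.6, -22.6, 285.1]
eef_rot: [-3.142, -0.001, -3.043]
wrist_force: [0.1, 0.0, -3.7]
finger_gap: 51.5
finger_force: 25.0
```

```bash
python3 - <<'E'
from h import *
ims={n:manip.camera(n) for n in C}
s=ims['scene'][100:400,220:520]; t=ims['top'][120:320,140:440]
cv2.imwrite("pics/a.png",np.hstack([cv2.resize(s,(400,400)),cv2.resize(t,(400,267),).repeat(1,0) if 0 else cv2.copyMakeBorder(cv2.resize(t,(400,267)),0,133,0,0,0)])[:,:,::-1])
E
```

```text
(no output)
```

View pics/a.png

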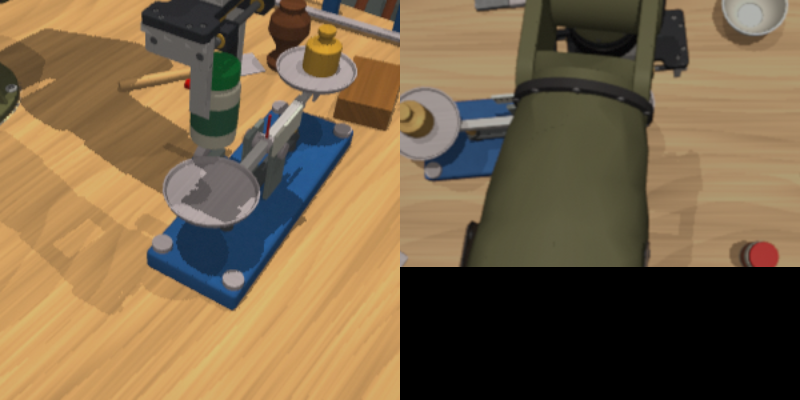

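The jar hangs upright in the fingers above the pan, at about (215,100) in the left crop, with the pan at (210,190). I'll lower it now.

{"fn": "servo_tool", "kwargs": {
  "rows": [
    [0,0,0,0,0,-20,0.7],
    [0,0,0,0,0,-30,0.7],
    [0,0,0,0,0,-20,0.7],
    [0,0,0,0,0,-10,0.7],
    [0,0,0,0,0,-5,0.7],
    [0,0,0,0,0,-2,0.7],
    [0,0,0,0,0,-1,0.7],
    [0,0,0,0,0,-1,0.7],
    [0,0,0,0,0,0,0.7]
  ]
}}

```text
clock: 7.8
eef_pos: [588.7, -21.7, 196.6]
eef_rot: [-3.142, 0.0, -3.042]
wrist_force: [-0.5, 0.1, -3.5]
finger_gap: 51.5
finger_force: 25.0
```

{"fn": "servo_tool", "kwargs": {
  "rows": [
    [0,0,0,0,0,-0.5,0.7],
    [0,0,0,0,0,-0.5,0.7],
    [0,0,0,0,0,-0.5,0.7],
    [0,0,0,0,0,0,0.7]
  ]
}}

```text
clock: 8.3
eef_pos: [588.7, -21.8, 195.0]
eef_rot: [-3.142, 0.0, -3.042]
wrist_force: [-0.0, 0.4, -3.1]
finger_gap: 51.3
finger_force: 25.0
```

{"fn": "servo_tool", "kwargs": {
  "rows": [
    [0,0,0,0,0,-0.5,0.7],
    [0,0,0,0,0,-0.5,0.7],
    [0,0,0,0,0,0,0.7]
  ]
}}

```text
clock: 8.68
eef_pos: [588.8, -21.8, 194.5]
eef_rot: [-3.141, 0.001, -3.042]
wrist_force: [-1.5, -0.7, 4.8]
finger_gap: 51.8
finger_force: 25.0
```

Contact with the pan. I'll open the fingers slowly and rise straight up.

{"fn": "servo_tool", "kwargs": {
  "rows": [
    [0,0,0,0,0,0,0.4],
    [0,0,0,0,0,0,0.3],
    [0,0,0,0,0,0,0.1],
    [0,0,0,0,0,0,0],
    [0,0,0,0,0,0,0],
    [0,0,0,0,0,0,0],
    [0,0,0,0,0,0,0],
    [0,0,0,0,0,10,0],
    [0,0,0,0,0,25,0],
    [0,0,0,0,0,40,0],
    [0,0,0,0,0,40,0],
    [0,0,0,-15,20,10,0],
    [0,0,0,-30,30,0,0],
    [0,0,0,-35,35,0,0],
    [0,0,0,-35,35,0,0],
    [0,0,0,-25,40,0,0],
    [0,0,0,-5,28,0,0],
    [0,0,0,0,0,0,0]
  ]
}}

```text
clock: 10.92
eef_pos: [443.3, 167.4, 319.8]
eef_rot: [3.141, 0.001, -3.04]
wrist_force: [0.5, -0.3, -0.3]
finger_gap: 93.8
finger_force: 0.0
```

```bash
python3 - <<'E'
from h import *
ims={n:manip.camera(n) for n in C}
s=ims['scene'][60:360,220:520]
cv2.imwrite("pics/b.png",cv2.resize(s,(500,500))[:,:,::-1])
c=blob(ims['scene'],(55,120,90),(80,255,255),(379,160),80)
P=np.array([plane('scene',p[0].astype(float),245)[:2] for p in c],np.float32); print(cv2.minEnclosingCircle(P),cv2.boundingRect(c))
E
```

```text
((589.2517700195312, -23.03364372253418), 23.44649314880371) (364, 190, 32, 20)
```

View pics/b.png

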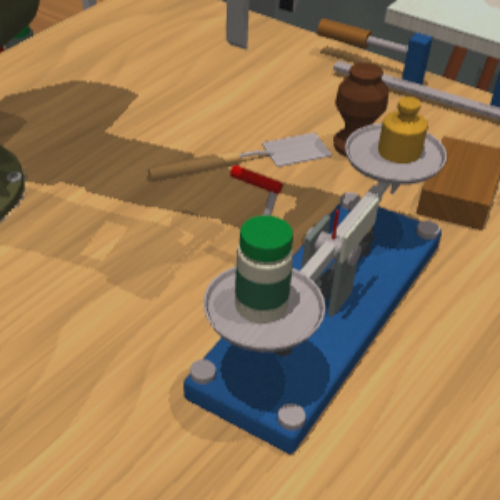

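The jar stands upright in the middle of the load pan (lid measured at 589,-23), and the lever is untouched. Next I lower the part-closed fingers so they straddle the handle.

{"fn": "servo_tool", "kwargs": {
  "rows": [
    [0,0,0,1,0,-20,0.62],
    [0,0,0,0,0,-40,0.62],
    [0,0,0,0,0,-40,0.62],
    [0,0,0,0,0,-40,0.62],
    [0,0,0,0,0,-30,0.62],
    [0,0,0,0,0,-20,0.62],
    [0,0,0,0,0,-12,0.62],
    [0,0,0,0,0,-6,0.62],
    [0,0,0,0,0,0,0.62]
  ]
}}

```text
clock: 12.15
eef_pos: [444.9, 166.0, 111.2]
eef_rot: [3.142, 0.0, -3.043]
wrist_force: [-0.0, -0.3, 0.0]
finger_gap: 35.8
finger_force: 0.0
```

{"fn": "servo_tool", "kwargs": {
  "rows": [
    [0,0,0,0.5,-6,0,0.62],
    [0,0,0,1,-10,0,0.62],
    [0,0,0,1,-10,0,0.62],
    [0,0,0,1,-10,0,0.62],
    [0,0,0,1,-10,0,0.62],
    [0,0,0,1,-10,0,0.62],
    [0,0,0,1,-10,0,0.62],
    [0,0,0,1,-10,0,0.62],
    [0,0,0,1,-10,0,0.62],
    [0,0,0,0.5,-6,0,0.62],
    [0,0,0,0,-3,0,0.62],
    [0,0,0,0,0,0,0.62]
  ]
}}

```text
clock: 13.65
eef_pos: [453.7, 71.1, 111.0]
eef_rot: [-3.141, 0.0, -3.042]
wrist_force: [0.2, 0.3, -0.0]
finger_gap: 35.6
finger_force: 0.0
```

```bash
python3 - <<'E'
from h import *
ims={n:manip.camera(n) for n in C}
cv2.imwrite("pics/c.png",cv2.resize(ims['scene'][60:360,220:520],(500,500))[:,:,::-1])
E
```

```text
(no output)
```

View pics/c.png

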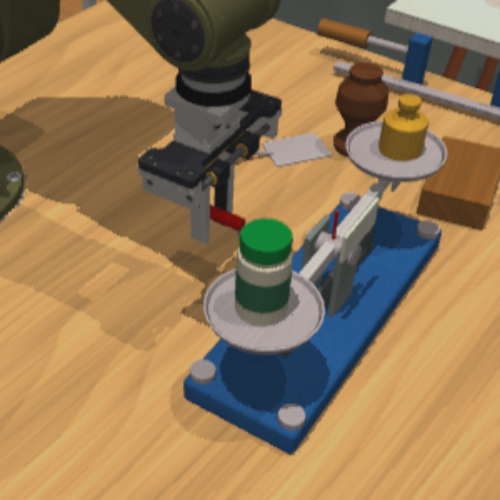

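The lever has swung over, with the handle at about (228,217). The beam looks nearly level. I'll push on in small steps to the stop.

{"fn": "servo_tool", "kwargs": {
  "rows": [
    [0,0,0,0,-2,0,0.62],
    [0,0,0,0,-1,0,0.62],
    [0,0,0,0,-1,0,0.62],
    [0,0,0,0,0,0,0.62]
  ]
}}

```text
clock: 14.25
eef_pos: [453.7, 67.2, 111.0]
eef_rot: [-3.142, -0.0, -3.042]
wrist_force: [-0.4, 0.4, 0.5]
finger_gap: 35.7
finger_force: 0.2
```

{"fn": "servo_tool", "kwargs": {
  "rows": [
    [0,0,0,0,-1,0,0.62],
    [0,0,0,0,-1,0,0.62],
    [0,0,0,0,0,0,0.62]
  ]
}}

```text
clock: 14.62
eef_pos: [453.7, 65.1, 111.0]
eef_rot: [-3.141, 0.0, -3.042]
wrist_force: [0.2, 1.5, -0.9]
finger_gap: 36.0
finger_force: 0.2
```

```bash
python3 - <<'E'
from h import *
im=manip.camera('scene')
cv2.imwrite("pics/d.png",cv2.resize(im[150:300,310:490],(720,600),interpolation=cv2.INTER_CUBIC)[:,:,::-1])
E
```

```text
(no output)
```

View pics/d.png

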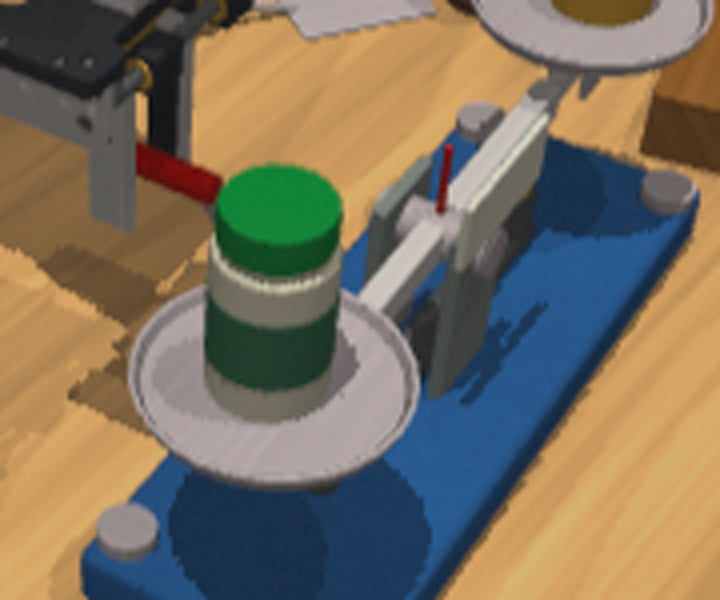

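The handle is at its stop and the jar stands steady. The pointer at about (445,180) is close to vertical. I'll back off the handle and wait for the beam to settle.

{"fn": "servo_tool", "kwargs": {
  "rows": [
    [0,0,0,0,3,0,0.62],
    [0,0,0,0,3,0,0.62],
    [0,0,0,0,0,0,0.62],
    [0,0,0,0,0,0,0.62],
    [0,0,0,0,0,0,0.62],
    [0,0,0,0,0,0,0.62],
    [0,0,0,0,0,0,0.62],
    [0,0,0,0,0,0,0.62],
    [0,0,0,0,0,0,0.62],
    [0,0,0,0,0,0,0.62],
    [0,0,0,0,0,0,0.62],
    [0,0,0,0,0,0,0.62],
    [0,0,0,0,0,0,0.62],
    [0,0,0,0,0,0,0.62],
    [0,0,0,0,0,0,0.62],
    [0,0,0,0,0,0,0.62],
    [0,0,0,0,0,0,0.62],
    [0,0,0,0,0,0,0.62],
    [0,0,0,0,0,0,0.62],
    [0,0,0,0,0,0,0.62]
  ]
}}

```text
clock: 17.18
eef_pos: [453.7, 71.2, 110.9]
eef_rot: [-3.142, 0.0, -3.042]
wrist_force: [-0.5, 0.9, -0.3]
finger_gap: 35.7
finger_force: 0.0
```

{"fn": "servo_tool", "kwargs": {
  "rows": [
    [0,0,0,0,0,0,0.62],
    [0,0,0,0,0,0,0.62],
    [0,0,0,0,0,0,0.62],
    [0,0,0,0,0,0,0.62],
    [0,0,0,0,0,0,0.62],
    [0,0,0,0,0,0,0.62],
    [0,0,0,0,0,0,0.62],
    [0,0,0,0,0,0,0.62],
    [0,0,0,0,0,0,0.62],
    [0,0,0,0,0,0,0.62],
    [0,0,0,0,0,0,0.62],
    [0,0,0,0,0,0,0.62]
  ]
}}

```text
clock: 18.68
eef_pos: [453.7, 71.2, 111.0]
eef_rot: [-3.142, 0.0, -3.042]
wrist_force: [1.3, 0.0, 0.4]
finger_gap: 36.0
finger_force: 0.0
```

```bash
python3 - <<'E'
from h import *
def m():
    im=manip.camera('scene'); c=blob(im,(55,120,60),(85,255,255),(379,205),60); M=cv2.moments(c); return im,(round(M['m10']/M['m00'],2),round(M['m01']/M['m00'],2))
for i in range(4): im,p=m(); print(p)
c=blob(im,(0,180,60),(8,255,255),(355,190),25); print(cv2.boundingRect(c),[plane('scene',(q[0],q[1]),128.4).round(1) for q in c[:,0][::4].astype(float)])
# expected stop line of the handle axis, projected
for X in (420,453,486):
    p=np.array([X,76.1+(X-453.4)*.095,128.4]); d=Rm('scene').T@(p-C['scene']['position']); print(d[:2]/d[2]*C['scene']['fx']+[C['scene']['cx'],C['scene']['cy']])
E
```

```text
(378.9, 204.65)
(378.9, 204.65)
(378.91, 204.67)
(378.9, 204.65)
(346, 187, 19, 14) [array([441.8,  82.6, 128.4]), array([449.4,  73.1, 128.4]), array([456.5,  67.2, 128.4]), array([466.1,  67.3, 128.4]), array([473.8,  69.7, 128.4]), array([483.2,  69.8, 128.4]), array([489.1,  74.4, 128.4]), array([483.5,  85. , 128.4]), array([475.5,  86.2, 128.4]), array([465.8,  86.2, 128.4]), array([456.1,  86.2, 128.4]), array([446.4,  86.2, 128.4])]
[334.08779639 185.04506432]
[348.4349312  190.96621638]
[363.21406524 197.06565722]
```

The lever is at its free stop (handle y is about 77 against 76 expected), and the beam is at rest. Now I swing the lever back.

{"fn": "servo_tool", "kwargs": {
  "rows": [
    [0,0,0,-0.5,6,0,0.62],
    [0,0,0,-1,10,0,0.62],
    [0,0,0,-1,10,0,0.62],
    [0,0,0,-1,10,0,0.62],
    [0,0,0,-1,10,0,0.62],
    [0,0,0,-1,10,0,0.62],
    [0,0,0,-1,10,0,0.62],
    [0,0,0,-1,10,0,0.62],
    [0,0,0,-1,10,0,0.62],
    [0,0,0,-0.5,8,0,0.62],
    [0,0,0,0,5,0,0.62],
    [0,0,0,0,3,0,0.62],
    [0,0,0,0,1,0,0.62],
    [0,0,0,0,1,0,0.62],
    [0,0,0,0,0,0,0.62]
  ]
}}

```text
clock: 20.75
eef_pos: [444.7, 175.2, 111.0]
eef_rot: [3.141, 0.0, -3.042]
wrist_force: [0.0, -0.6, -1.9]
finger_gap: 35.9
finger_force: 0.6
```

{"fn": "servo_tool", "kwargs": {
  "rows": [
    [0,0,0,0,1,0,0.62],
    [0,0,0,0,1,0,0.62],
    [0,0,0,0,0.5,0,0.62],
    [0,0,0,0,0,0,0.62]
  ]
}}

```text
clock: 21.25
eef_pos: [444.7, 176.0, 110.8]
eef_rot: [-3.138, -0.001, -3.042]
wrist_force: [-0.0, -17.1, 0.3]
finger_gap: 35.5
finger_force: 8.2
```

At the stop (17 N). I'll centre the fingers on the handle, rise clear and check.

{"fn": "servo_tool", "kwargs": {
  "rows": [
    [0,0,0,0,-5,0,0.62],
    [0,0,0,0,-5.5,0,0.62],
    [0,0,0,0,0,0,0.5],
    [0,0,0,0,0,10,0.5],
    [0,0,0,0,0,30,0.5],
    [0,0,0,0,0,40,0.5],
    [0,0,0,0,0,40,0.5],
    [0,0,0,0,0,40,0.5],
    [0,0,0,-10,0,30,0.5],
    [0,0,0,-40,0,10,0.5],
    [0,0,0,0,0,0,0.5],
    [0,0,0,0,0,0,0.5],
    [0,0,0,0,0,0,0.5],
    [0,0,0,0,0,0,0.5],
    [0,0,0,0,0,0,0.5]
  ]
}}

```text
clock: 23.12
eef_pos: [394.8, 167.2, 310.7]
eef_rot: [-3.141, -0.001, -3.043]
wrist_force: [0.7, 0.8, -0.0]
finger_gap: 46.9
finger_force: 0.0
```

```bash
python3 - <<'E'
from h import *
im=manip.camera('scene')
c=blob(im,(0,180,60),(8,255,255),(374,167),25); r=cv2.minAreaRect(c); print(r,plane('scene',r[0],128.4))
cv2.imwrite("pics/e.png",cv2.resize(im[60:360,220:520],(500,500))[:,:,::-1])
E
```

```text
((373.47625732421875, 167.0623779296875), (31.81708526611328, 7.609400272369385), 20.854455947875977) [445.21895385 167.35262727 128.4       ]
```

View pics/e.png

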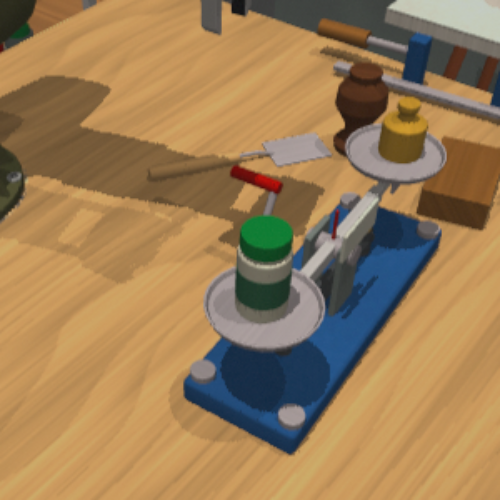

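The lever is back where it started (handle pixel 373.5,167.1 against 373.3,167.2 at the start). The jar and the brass weight stand on their pans, and the arm is clear.

```bash
python3 -c "
from cell import manip
print(manip.sign_off())"
```

```text
the job is handed in; nothing more can be done
None
```

The green-lidded jar was set on the load pan and weighed with the beam freed and at rest, then the lever was swung back to its arrested stop; the jar and brass weight are on their pans, and the job was handed in at about 23 s (no verdict was returned).

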